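# Set up the pattern stand beside the eyelet press

### The job

Set up the pattern stand for the next eyelet job: first raise its folded-back rod rest until it leans back about 25 degrees from upright, with nothing on it. Then take the widest pattern board out of the rack and lean it on the rest, long row of eyelets at the top: its foot on the two hooks, behind their upturned tips, its back against the rods, square and centred. Leave the other two boards in the rack and do not upset the cement can.

Things in the scene. Friction and masses are not known exactly. Their poses are not given: they have to be found in the camera images.
- wide_board: the pattern board to use: plywood, 9 mm thick (its x axis), 170 mm wide (y), 150 mm tall (z), 0.2 kg, upper corners rounded to 28 mm, a row of five brass eyelets 35 mm below its top edge, two more near its foot; both faces alike, either may face forward. Origin: centre of its underside, z up the board. It stands on edge in one of the rack's three places, in no fixed order.
- narrow_board: another pattern board in the rack, to be left alone: 9 mm thick (x), 95 mm wide (y), 130 mm tall (z). Origin: centre of its underside.
- low_board: another pattern board in the rack, to be left alone: 9 mm thick (x), 135 mm wide (y), 108 mm tall (z). Origin: centre of its underside.
- rack: fixed rack: wooden base 150 x 232 x 16 mm (x, y, z) with three places 70 mm apart along its y axis. In each a board stands on the base (16 mm above the table) between two wire hoops, 100 mm wide, that rise to 82 mm above the table, with 2 mm play on either side of the board. Origin: centre of its underside, on the table.
- stand: fixed pattern stand: grey steel foot 150 x 190 x 10 mm (x, y, z) with two small lugs and black thumb-knobs that carry the hinge of the rod rest. Its front is its -x side, towards which the leaned board faces; y is parallel to the hinge. Origin: centre of its underside, on the table.
- rest_hinge (a point): hinge axis of the rod rest, at its middle: 22 mm in front of the stand's origin (stand x = -22 mm), 32 mm above the table; the axis is the stand's y axis.
- rest (a joint): lean of the rod rest in rad: 0 = upright, growing as it leans back towards the stand's +x side (limit 1.2). The hinge is stiff and stays where it is left: it takes about 6 N at the top bar to move it.
- rest_bar (a point): middle of the rest's top bar: a level round steel rod, 9 mm in diameter, 125 mm from the hinge axis. The rest is a U of this rod, its two legs 104 mm apart (centres) and open between them, so the bar can be pinched from above at its middle.
- rest_ledge (a point): where the middle of the board's foot belongs: level with the top of the two hooks (40.5 mm from the hinge along the legs, 52 mm either side of the middle). Each hook stands forward from its leg; the gap from leg to upturned tip is 18 mm, this point in its middle, and the tips rise 16 mm. Frame turns with the rest: z up along the legs, -x forward, y along the hinge.
- cement_can: can with a black cap, 66 mm in diameter, 105 mm tall, standing on the table to the right of the stand, not to be upset. Origin: centre of its underside.

How it is judged:
By the outcome, as a careful person would: the job done as asked, in the order asked, and still so for the second after the job is handed in, with the robot touching nothing.
It also fails if it takes over 54 s, if anything falls off the work surface, if the arm or the gripper's body presses on something with over 40 N, if the wrist force passes 120 N, or if a joint passes its speed limit or range.

### The arm

A 6-joint arm with a two-finger parallel gripper is mounted at the origin on the work surface; the furniture and walls round the work are solid. World frame = base frame: x ahead of the robot, y to its left, z up, the work surface at z = 0. Lengths are in m, angles in rad, forces in N, time in s.
With the tool pointing down it reaches from about 0.375 to 0.9 m from the base axis. Payload 3.1 kg.
Tool frame: the origin (TCP) lies between the finger pads; the fingertips stand 19 mm ahead of it and the grasp point (between the pads) is the TCP; z points along the fingers, y is the line along which they close (so a half turn about z gives the same grasp; the last joint's range is limited). The gripper opens to 87 mm and grips with 3 to 60 N. Pads are 19 mm wide; open, the fingers measure 117 mm over their backs; the gripper's body (75 mm by 190 mm) begins 51 mm behind the grasp point.
Start: joints at [1.052, 0.527, 1.433, -0, 1.181, -0.178], TCP at [0.209, 0.589, 0.242] pointing down, gripper open.
Joint ranges: [-3.08, 3.08], [-0.75, 2.2], [0.22, 2.44], [-1.43, 4.57], [0, 2.65], [-2.85, 2.85]. Speed limits (rad/s): [2.79, 2.79, 3.14, 3.14, 3.14, 3.14].

### API

Orientations are given as a unit quaternion [x, y, z, w].
In Python, from rig import telemetry, viewer, hand_in gives the robot as it stands. The module is installed in compiled form; this text tells all that it offers.
- The arm moves only by the shell command python3 -m creep 'ROWS' [FORCE]. ROWS is JSON, a list of rows, each an object with "translation": the shift along the tool's x, y, z in mm, a list of three; "roll": the turn about the tool's z in degrees; "gripper": the finger opening in mm, from 0 to 87. In form: [{"translation": [tx, ty, tz], "roll": roll, "gripper": gripper}, ...]. A call has 1 to 5 rows; each row is the pose to reach, as a shift and turn from the pose commanded when the call began, along the tool's axes at that moment; what a row does not reach only later rows make up. A row lasts 1/12 s, in which the tool goes at most 41.7 mm and 7.16 degrees, less where a joint would pass 70% of its speed; a pose out of reach is approached as far as the arm can. A call with a gripper value outside its range is refused whole. The fingers move at their own pace and stop on an object; FORCE is the grip in N (left out, the last holds). Time passes only in rows, so rows that repeat a pose let the fingers close. It gives the time, the measured TCP pose, the force, the opening and the grip force at its end, in the units of the state.
- telemetry.get_obs(): the state, without advancing time (a new reading comes with each control period).
- viewer.camera(name): name is "side" or "top" or "wrist"; returns the picture (384x512x3 uint8, blue, green, red); there is no depth.
- viewer.camera_info(name): a dict with "intrinsics" (3x3 intrinsics, pixels), "rvec" (rotation vector, rad) and "tvec" (3), from world to camera coordinates, as OpenCV has them; the wrist camera has in their place "hand_eye" (4x4, takes a point from camera to tool coordinates, whose origin is the TCP and whose axes are the flange's). Camera axes: x right, y down, z forward; pixel columns grow to the right and rows downward; lengths in m; the calibration is good to about 2 mm. The wrist camera is an equidistant fisheye: a pixel r from the principal point sees the ray r / f radians off the axis. A picture is of the moment at which its call begins: read the wrist's pose just before it. camera_info takes no time and is no camera call.
- hand_in(): hands the job in; it is judged then, once.
Trained networks look in the newest picture that a camera, given by its name, has taken for a name from the list of things; names that differ only in an ending like _2 or _b are one class to them, and where a whole thing is asked for, a point or a joint stands for the part that bears it (a point fixed in the world has none). Each returns a list of dicts, best first, with "p" (0 to 1); they miss things now and then, are a little off and sometimes report something else, mostly with a low value. They report only what shows in the picture. A call takes as long as a camera call.
- viewer.recognise(camera, thing): "bbox" ([left, top, width, height] in pixels, round what is visible of it).
The state is a dict: "time": time; "q": joint angles; "joint_velocities": joint speeds; "joint_torque": joint torques, N m; "position": TCP position; "tool_rot": TCP orientation; "ft_force": force on the tool from outside, world axes, zero at the start; "moment": the same for the moment, N m; "grip_width": finger opening in m; "grip_force": force on a finger pad.
Only numpy, scipy, OpenCV 4.12 (cv2) and the standard library are available. Lean on these libraries where they do the work, as an engineer would, in place of code of your own. Each camera call takes 0.05 s, during which the arm holds its last target. There are 200 camera calls.

## Working session

There is one attempt and no reset: what is moved stays moved. The work goes in short steps, Python scripts to look and compute and a shell command to move; the robot and the scene stay as the last step left them, time stands still between calls to the robot, and variables do not carry over. Pictures are saved under pics/ and viewed, at most 10 in all, crops included, and the job is handed in when it is done.

```bash
mkdir -p pics; cat > h.py <<'E'
import numpy as np, cv2
from rig import telemetry, viewer
from scipy.spatial.transform import Rotation as R
def cam(n):
    i=viewer.camera_info(n);K=np.array(i["intrinsics"]);return K,np.array(i["rvec"],float),np.array(i["tvec"],float)
def proj(n,P):
    K,r,t=cam(n);return cv2.projectPoints(np.array(P,float).reshape(-1,3),r,t,K,None)[0].reshape(-1,2)
def ray(n,uv):
    K,r,t=cam(n);M=cv2.Rodrigues(r)[0];d=M.T@np.linalg.inv(K)@np.array([*uv,1.]);return -M.T@t.ravel(),d/np.linalg.norm(d)
def onz(n,uv,z):
    c,d=ray(n,uv);return c+d*(z-c[2])/d[2]
def tri(a,b):
    (c1,d1),(c2,d2)=ray(*a),ray(*b);A=np.c_[d1,-d2];s=np.linalg.lstsq(A,c2-c1,rcond=None)[0];p,q=c1+s[0]*d1,c2+s[1]*d2;return (p+q)/2,np.linalg.norm(p-q)
E
python3 - <<'E'
from h import *
np.set_printoptions(precision=4,suppress=True)
o=telemetry.get_obs();print(o["position"],o["tool_rot"],R.from_quat(o["tool_rot"]).as_matrix())
for n in ("top","side"):
    cv2.imwrite(f"pics/{n}0.png",cv2.resize(viewer.camera(n),(800,600),interpolation=cv2.INTER_CUBIC))
    print(n,-cv2.Rodrigues(cam(n)[1])[0].T@cam(n)[2].ravel())
    for t in ("wide_board","narrow_board","low_board","rack","stand","rest_bar","cement_can"):
        print(t,[(np.round(d["bbox"]).tolist(),round(d["p"],2)) for d in viewer.recognise(n,t)][:2])
E
```

```text
[0.2085 0.5884 0.2405] [ 0.1696  0.9855 -0.001  -0.0004] [[-0.9425  0.3342 -0.0011]
 [ 0.3342  0.9425 -0.0019]
 [ 0.0004 -0.0022 -1.    ]]
top [0.2703 0.0135 1.3014]
wide_board [([166.0, 156.0, 18.0, 50.0], 0.92)]
narrow_board [([190.0, 169.0, 9.0, 30.0], 0.8)]
low_board [([211.0, 167.0, 14.0, 40.0], 0.6)]
rack [([178.0, 168.0, 53.0, 46.0], 0.59)]
stand []
rest_bar [([274.0, 158.0, 36.0, 42.0], 0.57)]
cement_can [([264.0, 158.0, 62.0, 57.0], 0.74), ([344.0, 168.0, 23.0, 22.0], 0.66)]
side [1.0376 0.4734 0.9348]
wide_board [([317.0, 228.0, 44.0, 66.0], 0.66), ([281.0, 212.0, 32.0, 49.0], 0.25)]
narrow_board [([317.0, 226.0, 44.0, 66.0], 0.75)]
low_board [([281.0, 212.0, 32.0, 51.0], 0.78)]
rack [([270.0, 222.0, 93.0, 83.0], 0.88), ([197.0, 186.0, 68.0, 50.0], 0.29)]
stand [([199.0, 185.0, 66.0, 52.0], 0.65)]
rest_bar [([202.0, 188.0, 46.0, 27.0], 0.63)]
cement_can [([166.0, 164.0, 25.0, 28.0], 0.59)]
```

```bash
python3 - <<'E'
from h import *
t=viewer.camera("top")[140:230,150:380];s=viewer.camera("side")[150:310,155:370]
t=cv2.resize(t,(782,306),interpolation=cv2.INTER_CUBIC)
s=cv2.resize(s,None,fx=3.7,fy=3.7,interpolation=cv2.INTER_CUBIC)
cv2.imwrite("pics/t1.png",t);cv2.imwrite("pics/s1.png",s)
E
```

```text
(no output)
```

View pics/t1.png

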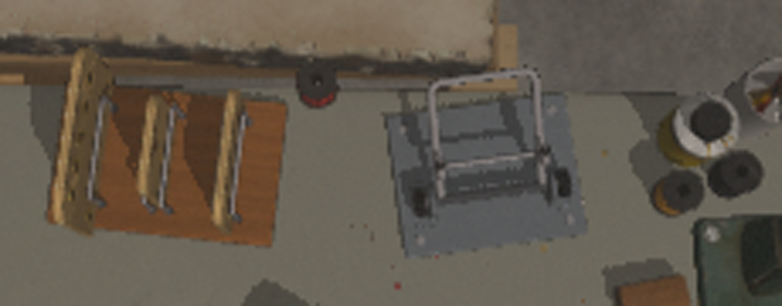

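View pics/s1.png

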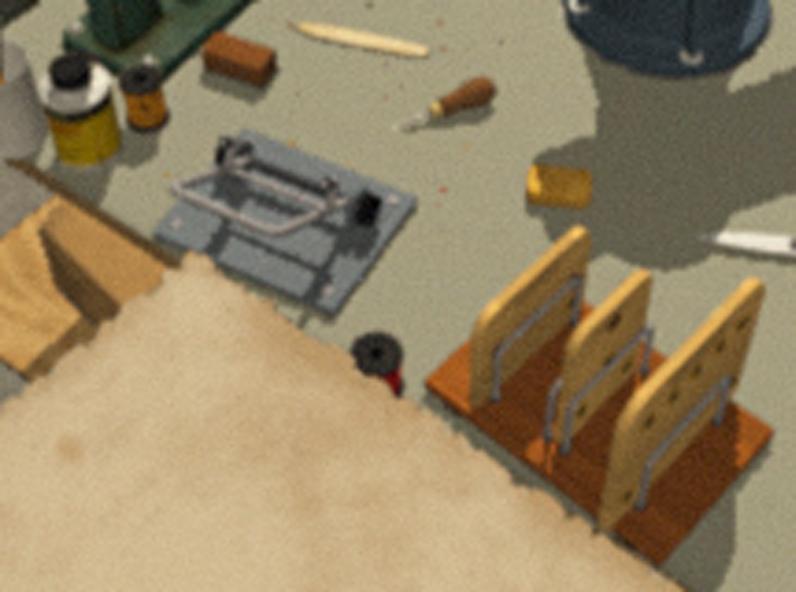

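The top crop shows the rack at left (wide board leftmost, px ~(80,140) in the crop; narrow in the middle, low at right). The stand is at (487,175) with its bar folded back at (485,75), and a hide-covered bench is behind. The side crop agrees on the order, with the wide board nearest and its eyelet row at the top.

```bash
python3 - <<'E'
from h import *
np.set_printoptions(precision=4,suppress=True)
T=lambda x,y:(150+(x+.5)/3.4-.5,140+(y+.5)/3.4-.5)
S=lambda x,y:(155+(x+.5)/3.7-.5,150+(y+.5)/3.7-.5)
for nm,z,tp,sp in [("stand",.01,[(388,117),(562,95),(586,234),(408,256)],[(335,313),(153,238),(243,130),(415,205)]),
 ("rack",.016,[(285,98),(272,245),(50,222)],[(428,384),(585,250),(772,433),(658,562)])]:
    a=[onz("top",T(*p),z) for p in tp];b=[onz("side",S(*p),z) for p in sp]
    print(nm,"\n",np.array(a),"\n",np.array(b))
print("bar",tri(("top",T(485,76)),("side",S(232,215))))
print("bar ends",tri(("top",T(435,84)),("side",S(282,229))),tri(("top",T(533,70)),("side",S(180,188))))
print("can",onz("top",T(712,122),.105))
print("bench edge top/side",tri(("top",T(493,62)),("side",S(190,262))), )
print("wide top ends",[onz("top",T(*p),.166) for p in [(86,55),(60,215)]])
E
```

```text
stand 
 [[ 0.5185 -0.0199  0.01  ]
 [ 0.5445 -0.2018  0.01  ]
 [ 0.3988 -0.2251  0.01  ]
 [ 0.3737 -0.0418  0.01  ]] 
 [[ 0.5204 -0.0149  0.01  ]
 [ 0.5535 -0.1954  0.01  ]
 [ 0.406  -0.2225  0.01  ]
 [ 0.3838 -0.035   0.01  ]]
rack 
 [[0.5359 0.0875 0.016 ]
 [0.3826 0.0975 0.016 ]
 [0.4032 0.3251 0.016 ]] 
 [[0.5335 0.0924 0.016 ]
 [0.3413 0.1166 0.016 ]
 [0.4098 0.3296 0.016 ]
 [0.5559 0.3153 0.016 ]]
bar (array([ 0.5418, -0.1081,  0.0909]), np.float64(0.011293466301738867))
bar ends (array([ 0.5324, -0.0597,  0.0981]), np.float64(0.008504967222005092)) (array([ 0.5484, -0.1564,  0.0971]), np.float64(0.006851153463478859))
can [ 0.4997 -0.331   0.105 ]
bench edge top/side (array([ 0.5712, -0.1265,  0.0442]), np.float64(0.0016547647963361615))
wide top ends [array([0.5427, 0.2631, 0.166 ]), array([0.3942, 0.28  , 0.166 ])]
```

View pics/top0.png

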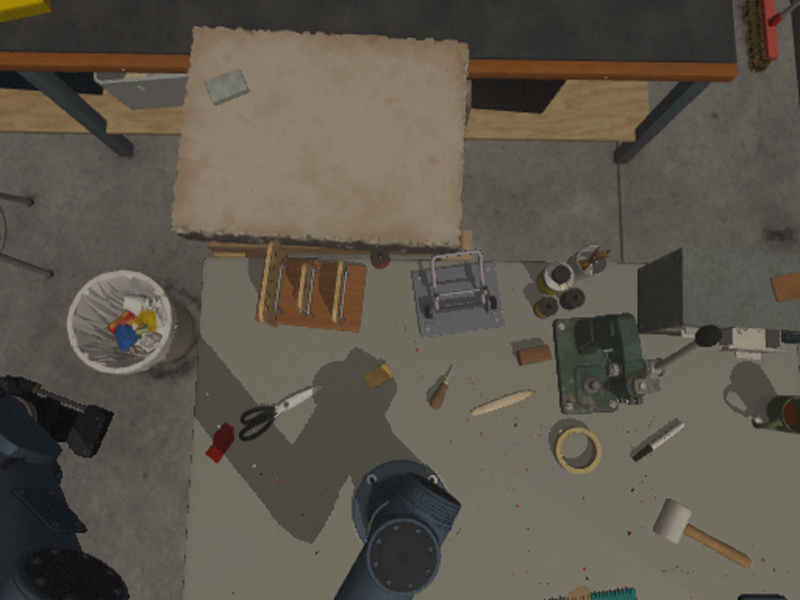

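View pics/side0.png

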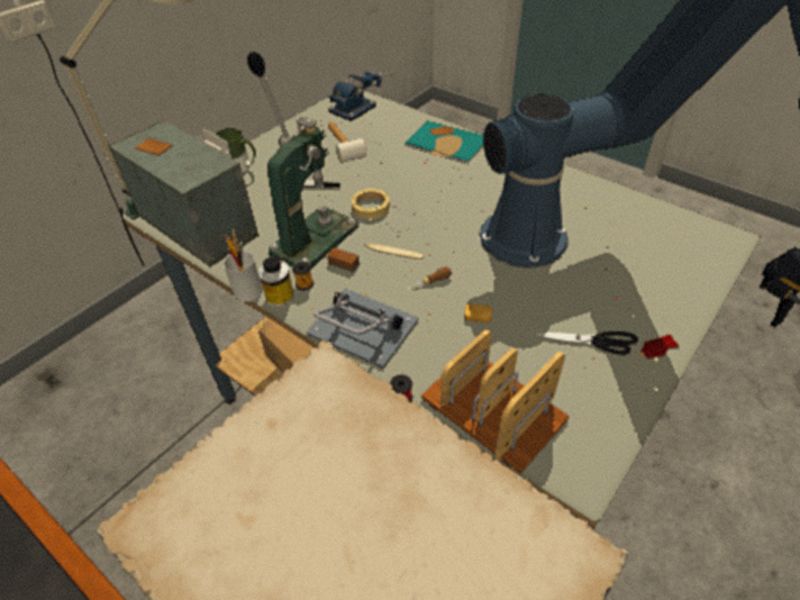

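The full views show a hide-covered bench behind the work surface: corners top (463,250), (173,235), (467,42), and side (325,347), (623,550), (103,528). I'll measure its height before moving.

```bash
python3 - <<'E'
from h import *
np.set_printoptions(precision=3,suppress=True)
f=lambda u,v:((u+.5)*.64-.5,(v+.5)*.64-.5)
for a,b in [((463,250),(325,347)),((173,235),(623,550)),((467,42),(103,528)),((472,245),(265,322))]:
    print(tri(("top",f(*a)),("side",f(*b))))
E
```

```text
(array([ 0.566, -0.131,  0.029]), np.float64(0.004786978740080825))
(array([0.589, 0.509, 0.049]), np.float64(0.005946542065383464))
(array([ 1.049, -0.136,  0.061]), np.float64(0.009307410755609877))
(array([ 0.598, -0.179,  0.094]), np.float64(0.09407083830332232))
```

```bash
cat >> h.py <<'E'
def to(x,y,z,yaw=None):
    "yaw: world angle (deg) wanted of tool y axis, mod 180"
    o=telemetry.get_obs();M=R.from_quat(o["tool_rot"]).as_matrix();p=np.array(o["position"])
    d=M.T@(np.array([x,y,z])-p)*1e3; cur=np.degrees(np.arctan2(M[1,1],M[0,1]))
    r=0 if yaw is None else (cur-yaw+90)%180-90
    print("t=%.2f pos"%o["time"],np.round(p,4),"yaw %.1f"%cur,"-> tool mm",np.round(d,1),"roll %.1f"%r,"q",np.round(o["q"],2),"F",np.round(o["ft_force"],1))
E
python3 -m creep '[{"translation":[-135,-149,-5],"roll":31,"gripper":40},{"translation":[-135,-149,-5],"roll":31,"gripper":40},{"translation":[-135,-149,-5],"roll":31,"gripper":40},{"translation":[-135,-149,-5],"roll":31,"gripper":40},{"translation":[-135,-149,-5],"roll":31,"gripper":40}]'
python3 -c "
from h import *;to(.50,-.11,.26,8.5)"
```

```text
time: 1.32
position: [0.2866, 0.4012, 0.2467]
tool_rot: [0.429, 0.903, -0.0, 0.0]
ft_force: [1.0, 0.4, 0.1]
grip_width: 0.062
grip_force: 0.0
t=1.32 pos [0.2866 0.4012 0.2467] yaw 39.2 -> tool mm [-531.  -157.7  -13. ] roll 30.7 q [ 0.72  0.34  1.75 -0.    1.05  0.04] F [1.  0.4 0.1]
```

```bash
python3 -m creep '[{"translation":[-192,-57,-5],"roll":30.7,"gripper":40},{"translation":[-192,-57,-5],"roll":30.7,"gripper":40},{"translation":[-192,-57,-5],"roll":30.7,"gripper":40},{"translation":[-192,-57,-5],"roll":30.7,"gripper":40},{"translation":[-192,-57,-5],"roll":30.7,"gripper":40}]' >/dev/null
python3 -c "
from h import *;to(.50,-.11,.26,8.5)"
```

```text
t=1.73 pos [0.3652 0.2168 0.252 ] yaw 8.5 -> tool mm [-343.1   85.3   -7.8] roll -0.0 q [ 0.27  0.24  1.9  -0.    1.    0.12] F [-0.   0.2 -0.3]
```

```bash
python3 -m creep '[{"translation":[-200,50,-8],"roll":0,"gripper":40},{"translation":[-200,50,-8],"roll":0,"gripper":40},{"translation":[-200,50,-8],"roll":0,"gripper":40},{"translation":[-200,50,-8],"roll":0,"gripper":40},{"translation":[-200,50,-8],"roll":0,"gripper":40}]' >/dev/null
python3 -m creep '[{"translation":[-143,35,0],"roll":0,"gripper":30},{"translation":[-143,35,0],"roll":0,"gripper":30},{"translation":[-143,35,0],"roll":0,"gripper":30},{"translation":[-143,35,0],"roll":0,"gripper":30},{"translation":[-143,35,0],"roll":0,"gripper":30}]' >/dev/null
python3 -c "
from h import *;to(.50,-.11,.26,8.5)
i=viewer.camera_info('wrist');print(i)
cv2.imwrite('pics/w0.png',cv2.resize(viewer.camera('wrist'),(800,600),interpolation=cv2.INTER_CUBIC))"
```

```text
t=2.57 pos [ 0.5036 -0.1123  0.2599] yaw 8.5 -> tool mm [ 2.8 -3.2 -0.1] roll -0.0 q [-0.44  0.36  1.68 -0.    1.1  -0.58] F [ 0.2 -0.1 -0.2]
{'intrinsics': array([[297.31863964,   0.        , 257.28433773],
       [  0.        , 297.31863964, 193.40718367],
       [  0.        ,   0.        ,   1.        ]]), 'hand_eye': array([[ 2.66294291e-04, -9.59890504e-01, -2.80375017e-01,
         7.75212794e-02],
       [ 9.99999958e-01,  2.87943882e-04, -3.60243140e-05,
        -1.24534222e-04],
       [ 1.15311668e-04, -2.80374996e-01,  9.59890540e-01,
        -1.43097438e-01],
       [ 0.00000000e+00,  0.00000000e+00,  0.00000000e+00,
         1.00000000e+00]])}
```

View pics/w0.png

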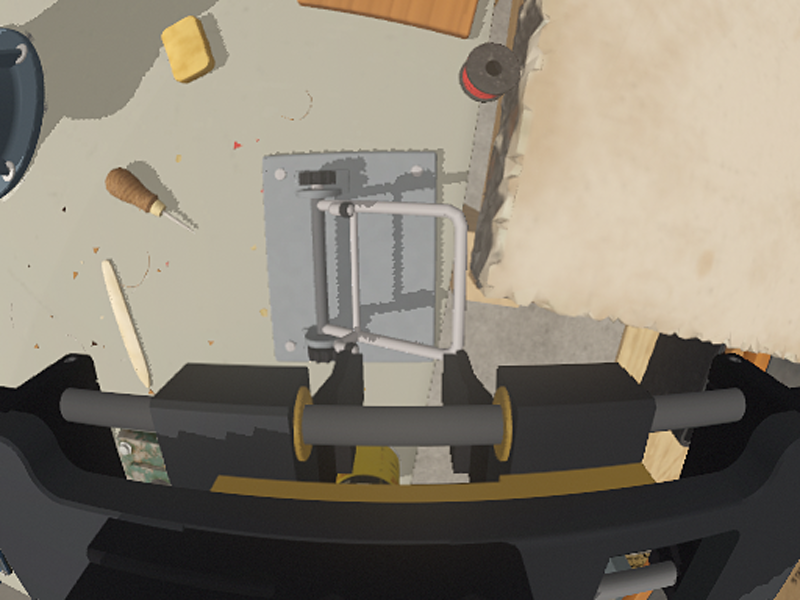

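```bash
cat >> h.py <<'E'
def wray(uv,o=None):
    o=o or telemetry.get_obs();i=viewer.camera_info("wrist");K=i["intrinsics"];H=i["hand_eye"]
    v=np.array([uv[0]-K[0,2],uv[1]-K[1,2]])/K[0,0];r=np.linalg.norm(v)
    d=np.array([*(v*np.sin(r)/max(r,1e-9)),np.cos(r)])
    M=R.from_quat(o["tool_rot"]).as_matrix();p=np.array(o["position"])
    return p+M@H[:3,3],M@H[:3,:3]@d
def won(uv,z,o=None):
    c,d=wray(uv,o);return c+d*(z-c[2])/d[2]
f8=lambda u,v:((u+.5)*.64-.5,(v+.5)*.64-.5)
E
python3 - <<'E'
from h import *
np.set_printoptions(precision=4,suppress=True)
for n,p,z in [("c1",(264,155),.01),("c2",(437,151),.01),("c3",(275,362),.01),("h1",(320,207),.032),("h2",(321,328),.032)]: print(n,won(f8(*p),z))
for z in (.08,.085,.09,.095,.1,.105):
    a,b=won(f8(460.5,225),z),won(f8(458.5,340),z);h=(won(f8(320,207),.032)+won(f8(321,328),.032))/2
    t=(b-a)[:2];t/=np.linalg.norm(t);n=np.array([-t[1],t[0]]);dd=abs(n@(a-h)[:2]);print(z,a,b,np.degrees(np.arctan2(-t[0]*-1,-t[1])),"dist",np.hypot(dd,z-.032),"lean",np.degrees(np.arctan2(dd,z-.032)))
print(won(f8(478,290),.04),won(f8(535,20),.04),won(f8(478,290),.06))
E
```

```text
c1 [ 0.3709 -0.034   0.01  ]
c2 [ 0.5165 -0.0122  0.01  ]
c3 [ 0.3973 -0.2223  0.01  ]
h1 [ 0.4293 -0.0709  0.032 ]
h2 [ 0.4412 -0.1729  0.032 ]
0.08 [ 0.5362 -0.0643  0.08  ] [ 0.5502 -0.1488  0.08  ] 9.394242398837335 dist 0.11912360270920955 lean 66.23772246929715
0.085 [ 0.5355 -0.0638  0.085 ] [ 0.5493 -0.147   0.085 ] 9.39424239883736 dist 0.12066074075584071 lean 63.94408379279498
0.09 [ 0.5348 -0.0633  0.09  ] [ 0.5483 -0.1452  0.09  ] 9.394242398837385 dist 0.12238620570032724 lean 61.711620913122324
0.095 [ 0.534  -0.0628  0.095 ] [ 0.5474 -0.1434  0.095 ] 9.39424239883734 dist 0.12429215454060426 lean 59.54441495424656
0.1 [ 0.5333 -0.0623  0.1   ] [ 0.5465 -0.1416  0.1   ] 9.394242398837367 dist 0.1263704212369971 lean 57.445567895109285
0.105 [ 0.5326 -0.0618  0.105 ] [ 0.5455 -0.1398  0.105 ] 9.394242398837397 dist 0.1286126525483972 lean 55.41725760110325
[ 0.5655 -0.1181  0.04  ] [0.5756 0.1094 0.04  ] [ 0.5614 -0.1134  0.06  ]
```

The wrist view shows the rest folded back: bar at px (460,225)–(458,340), hinge shaft at x≈320, foot corners (264,155), (437,151), (275,362). The fit is consistent: stand at (0.4575,-0.117), yaw 8.3°, lean ≈59°. Next I pinch the bar.

```bash
python3 -m creep '[{"translation":[1,38.5,20],"roll":0.2,"gripper":32},{"translation":[1,38.5,60],"roll":0.2,"gripper":32},{"translation":[1,38.5,100],"roll":0.2,"gripper":32},{"translation":[1,38.5,135],"roll":0.2,"gripper":32},{"translation":[1,38.5,150],"roll":0.2,"gripper":32}]'
python3 -c "
from h import *;to(.5417,-.1056,.1005,8.3)
cv2.imwrite('pics/w1.png',cv2.resize(viewer.camera('wrist')[100:330,100:420],None,fx=2.4,fy=2.4,interpolation=cv2.INTER_CUBIC))"
```

```text
time: 3.03
position: [0.5351, -0.0973, 0.1055]
tool_rot: [0.652, 0.758, -0.001, -0.004]
ft_force: [-0.4, 0.3, -0.2]
grip_width: 0.0319
grip_force: 0.0
t=3.03 pos [ 0.5351 -0.0973  0.1055] yaw 8.7 -> tool mm [-9.2  5.3  4.9] roll 0.4 q [-0.39  0.62  1.75  0.    0.78 -0.54] F [-0.4  0.3 -0.2]
```

View pics/w1.png

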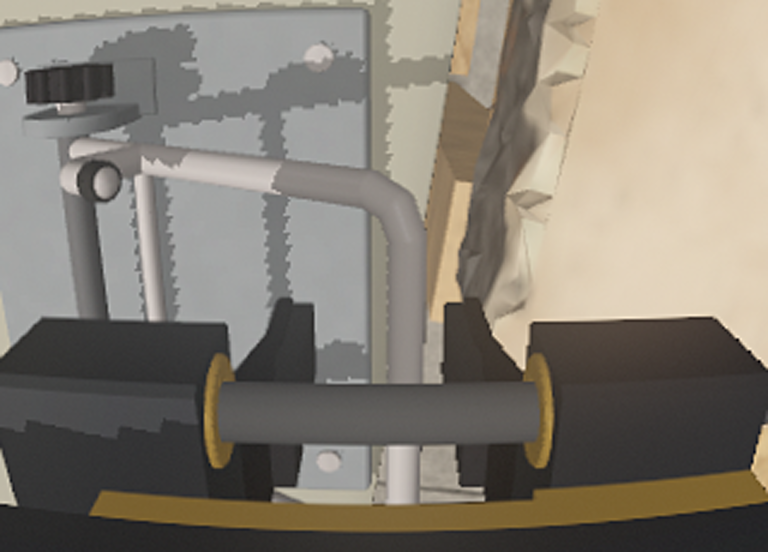

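The bar lies between the open fingers (px x≈403, fingers at 315 and 445), slightly right of centre. I'll settle and correct.

```bash
python3 -m creep '[{"translation":[0,0,0],"roll":0,"gripper":32},{"translation":[0,0,0],"roll":0,"gripper":32}]' >/dev/null
python3 -c "
from h import *;to(.5417,-.1056,.1005,8.3)"
```

```text
t=3.25 pos [ 0.5388 -0.0994  0.1103] yaw 8.6 -> tool mm [-6.6  1.9  9.8] roll 0.3 q [-0.39  0.62  1.74  0.    0.79 -0.54] F [-0.3  0.3  0.8]
```

```bash
python3 -m creep '[{"translation":[-6.5,2,10],"roll":0.3,"gripper":32},{"translation":[-6.5,2,10],"roll":0.3,"gripper":32},{"translation":[-6.5,2,10],"roll":0.3,"gripper":0},{"translation":[-6.5,2,10],"roll":0.3,"gripper":0},{"translation":[-6.5,2,10],"roll":0.3,"gripper":0}]' 30
python3 -m creep '[{"translation":[-6.5,2,10],"roll":0,"gripper":0}]' >/dev/null
python3 -c "
from h import *;to(.5417,-.1056,.1005,8.3);print(telemetry.get_obs()['grip_width'],telemetry.get_obs()['grip_force'])"
```

```text
time: 3.67
position: [0.5418, -0.1064, 0.1002]
tool_rot: [0.654, 0.756, 0.0, 0.0]
ft_force: [0.4, -0.0, 0.1]
grip_width: 0.0192
grip_force: 0.0
t=3.75 pos [ 0.5449 -0.112   0.091 ] yaw 8.3 -> tool mm [ 6.8 -2.2 -9.5] roll 0.0 q [-0.4   0.66  1.73  0.    0.75 -0.55] F [0.2 0.1 0.5]
0.012656660120863444 0.0
```

My follow-up row repeated the relative shift by mistake, so I'll undo it and close fully.

```bash
python3 -m creep '[{"translation":[6.5,-2,-9.5],"roll":0,"gripper":0},{"translation":[6.5,-2,-9.5],"roll":0,"gripper":0},{"translation":[6.5,-2,-9.5],"roll":0,"gripper":0},{"translation":[6.5,-2,-9.5],"roll":0,"gripper":0}]' 30
python3 -c "
from h import *;to(.5417,-.1056,.1005,8.3)"
```

```text
time: 4.08
position: [0.5403, -0.1102, 0.0985]
tool_rot: [0.653, 0.757, -0.003, 0.001]
ft_force: [-4.6, -14.4, -4.9]
grip_width: 0.0077
grip_force: 30.2
t=4.08 pos [ 0.5403 -0.1102  0.0985] yaw 8.4 -> tool mm [ 4.3  2.  -2. ] roll 0.1 q [-0.4   0.64  1.73 -0.01  0.77 -0.54] F [ -4.6 -14.4  -4.9]
```

```bash
python3 -m creep '[{"translation":[2,-10.5,-14],"roll":0,"gripper":0},{"translation":[2,-23,-26],"roll":0,"gripper":0},{"translation":[2,-37,-37],"roll":0,"gripper":0},{"translation":[2,-53,-46],"roll":0,"gripper":0},{"translation":[2,-53,-46],"roll":0,"gripper":0}]' 
python3 -m creep '[{"translation":[0,0,0],"roll":0,"gripper":0},{"translation":[0,0,0],"roll":0,"gripper":0}]' >/dev/null
python3 -c "
from h import *;to(.4869,-.1135,.150,8.3)"
```

```text
time: 4.5
position: [0.4861, -0.1161, 0.1449]
tool_rot: [0.653, 0.757, -0.004, 0.001]
ft_force: [-6.7, -16.9, -8.3]
grip_width: 0.0077
grip_force: 30.0
t=4.67 pos [ 0.4869 -0.116   0.1445] yaw 8.4 -> tool mm [ 2.5  0.3 -5.5] roll 0.1 q [-0.45  0.51  1.83 -0.01  0.8  -0.59] F [ -5.6 -15.5  -6.6]
```

```bash
python3 -m creep '[{"translation":[0,0,0],"roll":0,"gripper":34},{"translation":[0,0,0],"roll":0,"gripper":34},{"translation":[0,0,0],"roll":0,"gripper":34},{"translation":[0,0,-15],"roll":0,"gripper":34},{"translation":[0,0,-55],"roll":0,"gripper":34}]' 
python3 -m creep '[{"translation":[30,0,-40],"roll":0,"gripper":34},{"translation":[70,0,-75],"roll":0,"gripper":34},{"translation":[105,0,-110],"roll":0,"gripper":34},{"translation":[105,0,-110],"roll":0,"gripper":34},{"translation":[105,0,-110],"roll":0,"gripper":34}]' >/dev/null
python3 -c "
from h import *;to(.4869,-.1135,.150,8.3)
im=viewer.camera('wrist');cv2.imwrite('pics/w2.png',cv2.resize(im,(800,600),interpolation=cv2.INTER_CUBIC))
s=viewer.camera('side')[150:310,155:370]
cv2.imwrite('pics/s2.png',cv2.resize(s,None,fx=3.7,fy=3.7,interpolation=cv2.INTER_CUBIC))"
```

```text
time: 5.08
position: [0.4857, -0.11, 0.1966]
tool_rot: [0.654, 0.756, -0.001, -0.006]
ft_force: [0.7, 0.9, -0.4]
grip_width: 0.0304
grip_force: 0.0
t=5.50 pos [ 0.4747 -0.0046  0.3146] yaw 8.5 -> tool mm [-109.3   -5.5  164.7] roll 0.2 q [-0.25  0.23  1.71  0.    1.2  -0.4 ] F [-0.4 -0.2 -0.4]
```

View pics/w2.png

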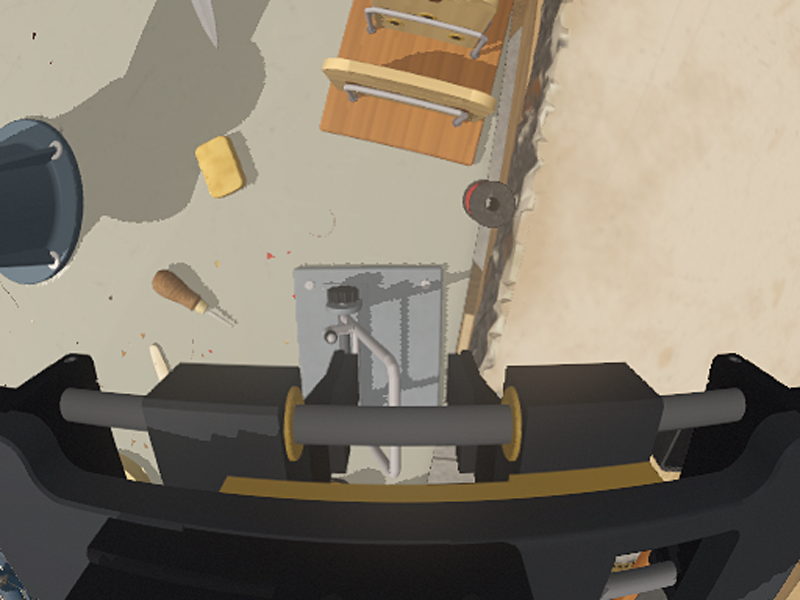

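The rest now stands well up (bar at px (394,385), hook tip at (332,337)). Rack near corners are at (320,131) and (473,164). Checking the numbers:

```bash
python3 - <<'E'
from h import *
np.set_printoptions(precision=4,suppress=True)
h=np.array([.4356,-.121]);ex=np.array([.9895,.1445])
for z in (.143,.146,.149):
    for p in ((394,385),(393,400)):
        d=(won(f8(*p),z)[:2]-h)@ex;print(z,d,np.degrees(np.arcsin(d/.125)),np.degrees(np.arccos((z-.032)/.125)))
a,b=won(f8(320,131),.016),won(f8(473,164),.016);print("stand c",won(f8(295,266),.01),won(f8(444,265),.01))
u=(b-a)[:2];L=np.linalg.norm(u);u/=L;v=np.array([-u[1],u[0]]);print("rack",a,b,L,np.degrees(np.arctan2(u[1],u[0])),"centre",(a+b)[:2]/2+v*.116,"wide",(a+b)[:2]/2+v*.186)
E
```

```text
0.143 0.04846920901784967 22.814798341740314 27.37700618414645
0.143 0.0476520660921716 22.40905762125398 27.37700618414645
0.146 0.04851909893214273 22.839609421319125 24.216783413292497
0.146 0.047709844042942366 22.437707270698752 24.216783413292497
0.149 0.04856898884643572 22.864425026856065 20.60969293753207
0.149 0.04776762199371308 22.466362837027972 20.60969293753207
stand c [ 0.3712 -0.0373  0.01  ] [ 0.5167 -0.0153  0.01  ]
rack [0.3813 0.0964 0.016 ] [0.5274 0.0859 0.016 ] 0.14647804380418264 -4.117356643204042 centre [0.4626 0.2069] wide [0.4677 0.2767]
```

View pics/s2.png

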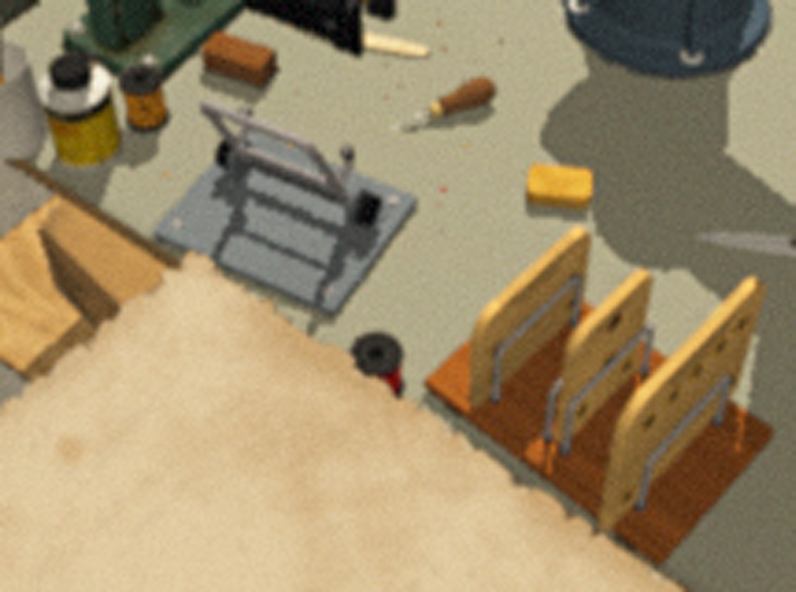

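The side view confirms the rest is upright-ish at roughly 23–24° and empty. Now to the wide board.

```bash
python3 -m creep '[{"translation":[139,17,20],"roll":-35.5,"gripper":60},{"translation":[139,17,20],"roll":-35.5,"gripper":60},{"translation":[139,17,20],"roll":-35.5,"gripper":60},{"translation":[139,17,20],"roll":-35.5,"gripper":60},{"translation":[139,17,20],"roll":-35.5,"gripper":60}]' >/dev/null
python3 -c "
from h import *;to(.467,.277,.27,85.4)"
```

```text
t=6.02 pos [0.4691 0.1343 0.2874] yaw 44.3 -> tool mm [103.5  98.2  17.5] roll -41.1 q [ 0.05  0.29  1.71  0.    1.15 -0.72] F [-1.6 -1.   1.2]
```

```bash
python3 -m creep '[{"translation":[103,98,0],"roll":-35.5,"gripper":60},{"translation":[103,98,0],"roll":-35.5,"gripper":60},{"translation":[103,98,0],"roll":-35.5,"gripper":60},{"translation":[103,98,0],"roll":-35.5,"gripper":60},{"translation":[103,98,0],"roll":-35.5,"gripper":60}]' >/dev/null
python3 -m creep '[{"translation":[0,0,0],"roll":-5.6,"gripper":60},{"translation":[0,0,0],"roll":-5.6,"gripper":60},{"translation":[0,0,0],"roll":-5.6,"gripper":60}]' >/dev/null
python3 -c "
from h import *;to(.467,.277,.27,85.4)
im=viewer.camera('wrist');cv2.imwrite('pics/w3.png',cv2.resize(im,(800,600),interpolation=cv2.INTER_CUBIC))"
```

```text
t=6.68 pos [0.4699 0.2733 0.2882] yaw 84.7 -> tool mm [ 3.2  3.5 18.2] roll -0.7 q [ 0.32  0.36  1.58 -0.    1.2  -1.16] F [ 0.4  0.6 -0.3]
```

View pics/w3.png

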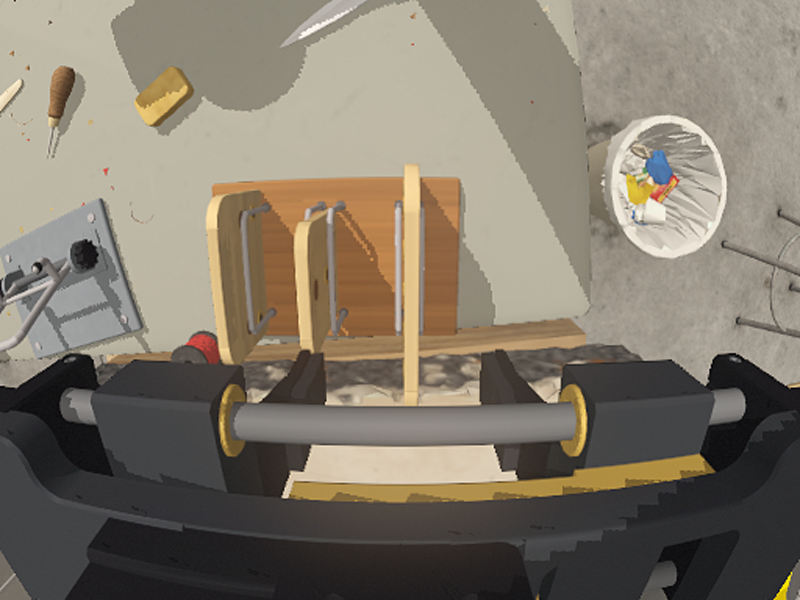

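The board's top edge runs along px x≈412 (rows 166–403), nearly parallel to the tool's x. Rack base corners are at (214,184), (459,179), (457,335).

```bash
python3 - <<'E'
from h import *
np.set_printoptions(precision=4,suppress=True)
print("rack",[won(f8(*p),.016) for p in ((214,184),(459,179),(457,335))])
for z in (.166,.138,.1,.016): print(z,won(f8(412.5,166),z),won(f8(412.5,230),z),won(f8(411.5,390),z),won(f8(411.5,405),z))
to(.467,.277,.158,85.4)
E
```

```text
rack [array([0.3822, 0.1047, 0.016 ]), array([0.4043, 0.3303, 0.016 ]), array([0.5506, 0.3186, 0.016 ])]
0.166 [0.3908 0.2868 0.166 ] [0.4275 0.2835 0.166 ] [0.5286 0.2741 0.166 ] [0.5396 0.2732 0.166 ]
0.138 [0.3906 0.2874 0.138 ] [0.4311 0.2838 0.138 ] [0.5429 0.2734 0.138 ] [0.555  0.2723 0.138 ]
0.1 [0.3902 0.2883 0.1   ] [0.436  0.2841 0.1   ] [0.5622 0.2724 0.1   ] [0.5759 0.2712 0.1   ]
0.016 [0.3894 0.2901 0.016 ] [0.4467 0.2849 0.016 ] [0.6049 0.2702 0.016 ] [0.622  0.2687 0.016 ]
t=6.73 pos [0.47   0.2733 0.2887] yaw 84.7 -> tool mm [  3.1   3.6 130.7] roll -0.7 q [ 0.32  0.36  1.58 -0.    1.2  -1.16] F [0.2 1.  0.2]
```

```bash
python3 -m creep '[{"translation":[-2,6.5,30],"roll":0,"gripper":40},{"translation":[-2,6.5,65],"roll":0,"gripper":40},{"translation":[-2,6.5,95],"roll":0,"gripper":40},{"translation":[-2,6.5,120],"roll":0,"gripper":40},{"translation":[-2,6.5,125],"roll":0,"gripper":40}]' >/dev/null
python3 -m creep '[{"translation":[0,0,0],"roll":0,"gripper":40},{"translation":[0,0,0],"roll":0,"gripper":40}]' >/dev/null
python3 -c "
from h import *;to(.4727,.2796,.158,84.8)"
```

```text
t=7.32 pos [0.4734 0.2803 0.1656] yaw 84.8 -> tool mm [ 0.7 -0.8  7.6] roll -0.0 q [ 0.33  0.53  1.7  -0.    0.91 -1.15] F [-0.1 -0.4  1.3]
```

```bash
python3 -m creep '[{"translation":[0.5,-0.8,7.5],"roll":0,"gripper":40},{"translation":[0.5,-0.8,7.5],"roll":0,"gripper":0},{"translation":[0.5,-0.8,7.5],"roll":0,"gripper":0},{"translation":[0.5,-0.8,7.5],"roll":0,"gripper":0},{"translation":[0.5,-0.8,7.5],"roll":0,"gripper":0}]' 30
python3 -m creep '[{"translation":[0,0,0],"roll":0,"gripper":0},{"translation":[0,0,0],"roll":0,"gripper":0}]'
python3 -m creep '[{"translation":[0,0,-10],"roll":0,"gripper":0},{"translation":[0,0,-25],"roll":0,"gripper":0},{"translation":[0,0,-50],"roll":0,"gripper":0},{"translation":[0,0,-80],"roll":0,"gripper":0},{"translation":[0,0,-110],"roll":0,"gripper":0}]'
python3 -c "
from h import *;to(.4727,.2796,.158,84.8)"
```

```text
time: 7.73
position: [0.4723, 0.2799, 0.1582]
tool_rot: [0.045, 0.999, 0.0, 0.001]
ft_force: [0.3, -0.3, -1.4]
grip_width: 0.0207
grip_force: 0.0
time: 7.9
position: [0.4721, 0.2798, 0.1579]
tool_rot: [0.045, 0.999, 0.0, 0.0]
ft_force: [-0.3, 0.4, 2.0]
grip_width: 0.0087
grip_force: 29.9
time: 8.32
position: [0.4711, 0.2795, 0.2684]
tool_rot: [0.045, 0.999, -0.0, -0.001]
ft_force: [-0.7, 0.8, -2.3]
grip_width: 0.0086
grip_force: 30.0
t=8.32 pos [0.4711 0.2795 0.2684] yaw 84.9 -> tool mm [ -1.8   0.3 110.4] roll 0.1 q [ 0.33  0.39  1.59  0.    1.16 -1.15] F [-0.7  0.8 -2.3]
```

```bash
python3 -m creep '[{"translation":[0,0,-30],"roll":0,"gripper":0},{"translation":[0,0,-56],"roll":0,"gripper":0},{"translation":[0,-30,-60],"roll":7,"gripper":0},{"translation":[0,-65,-60],"roll":14,"gripper":0},{"translation":[0,-100,-60],"roll":21,"gripper":0}]'
python3 -c "
from h import *;to(.4439,-.1177,.32,8.3)"
```

```text
time: 8.73
position: [0.4626, 0.1796, 0.3287]
tool_rot: [0.228, 0.974, 0.0, 0.001]
ft_force: [-0.1, -1.1, -2.4]
grip_width: 0.0086
grip_force: 30.0
t=8.73 pos [0.4626 0.1796 0.3287] yaw 63.7 -> tool mm [-115.1 -274.8    8.7] roll 55.4 q [ 0.14  0.25  1.63 -0.    1.26 -0.97] F [-0.1 -1.1 -2.4]
```

```bash
python3 -m creep '[{"translation":[-12,-30,0],"roll":7,"gripper":0},{"translation":[-26,-62,0],"roll":14,"gripper":0},{"translation":[-40,-95,0],"roll":21,"gripper":0},{"translation":[-54,-128,0],"roll":28,"gripper":0},{"translation":[-66,-160,0],"roll":35,"gripper":0}]' >/dev/null
python3 -c "
from h import *;to(.4439,-.1177,.32,8.3)"
```

```text
t=9.15 pos [0.4512 0.0059 0.328 ] yaw 28.5 -> tool mm [-105.1  -65.4    8. ] roll 20.2 q [-0.24  0.18  1.73 -0.    1.23 -0.73] F [ 0.6 -0.7 -2.8]
```

```bash
python3 -m creep '[{"translation":[-30,-18,0],"roll":7,"gripper":0},{"translation":[-62,-38,0],"roll":14,"gripper":0},{"translation":[-92,-57,4],"roll":20.2,"gripper":0},{"translation":[-105,-65,8],"roll":20.2,"gripper":0},{"translation":[-105,-65,8],"roll":20.2,"gripper":0}]' >/dev/null
python3 -m creep '[{"translation":[0,0,30],"roll":0,"gripper":0},{"translation":[0,0,55],"roll":0,"gripper":0},{"translation":[0,0,55],"roll":0,"gripper":0},{"translation":[0,0,55],"roll":0,"gripper":0}]' >/dev/null
python3 -c "
from h import *;to(.4439,-.1177,.222,8.3)
im=viewer.camera('wrist');cv2.imwrite('pics/w4.png',cv2.resize(im,(800,600),interpolation=cv2.INTER_CUBIC))"
```

```text
t=9.90 pos [ 0.4447 -0.1146  0.2641] yaw 8.7 -> tool mm [-3.  -1.1 42.1] roll 0.4 q [-0.5   0.27  1.8   0.    1.07 -0.65] F [ 0.4 -0.5 -2.4]
```

View pics/w4.png

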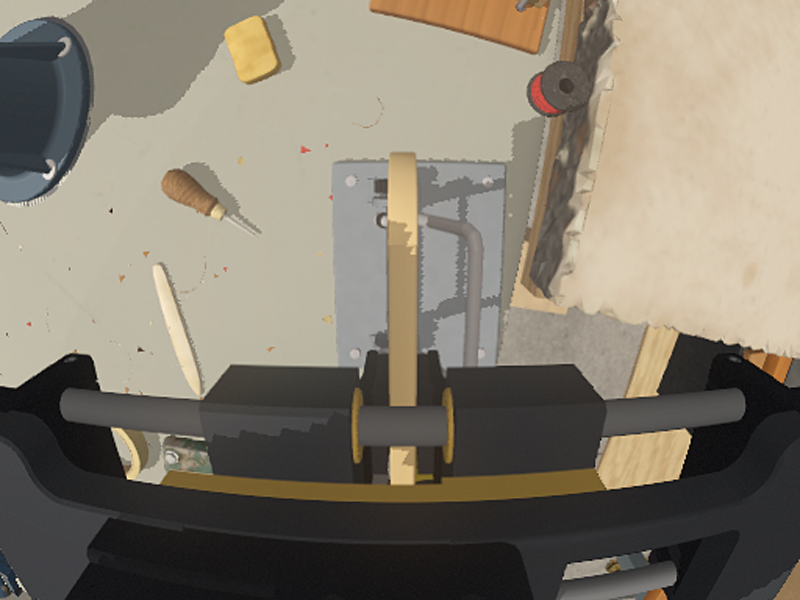

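The board hangs vertical above the foot: its near end is at row 153, the hook tip shows at (383,219) just left of the board, the bar at x≈474. I'll refine the stand location from this frame.

```bash
python3 - <<'E'
from h import *
np.set_printoptions(precision=4,suppress=True)
h=np.array([.4356,-.121]);ex=np.array([.9895,.1445]);ey=np.array([-.1445,.9895])
L=lambda p:np.round([(p[:2]-h)@ex*1e3,(p[:2]-h)@ey*1e3],1)
for n,p,z in [("corner -75+22,95",(333,160),.01),("corner 97,95",(506,163),.01),("tip",(383,219),.093),("bar",(474,300),.147),("bar-left-corner leg outer",(440,222),.14),("board end",(402,153),.24),("board end z.2",(402,153),.2),("board end z.15",(402,153),.15)]:
    print(n,z,L(won(f8(*p),z)))
to(.4439,-.1177,.222,8.3);print(L(np.array(telemetry.get_obs()["position"])))
E
```

```text
corner -75+22,95 0.01 [-48.7  91.2]
corner 97,95 0.01 [99.2 90.8]
tip 0.093 [-2.6 48.6]
bar 0.147 [53.1  7.2]
bar-left-corner leg outer 0.14 [32.3 52.1]
board end 0.24 [10.1 88. ]
board end z.2 0.2 [10.1 89.5]
board end z.15 0.15 [10.  91.4]
t=9.95 pos [ 0.4459 -0.1153  0.2652] yaw 8.7 -> tool mm [-2.1 -2.3 43.2] roll 0.4 q [-0.5   0.27  1.8   0.    1.07 -0.65] F [-0.  -0.1 -1.4]
[11.   4.1]
```

```bash
python3 -m creep '[{"translation":[-3,-0.5,8],"roll":0.4,"gripper":0},{"translation":[-6,-1,16],"roll":0.4,"gripper":0},{"translation":[-6,-1,28],"roll":0.4,"gripper":0},{"translation":[-6,-1,28],"roll":0.4,"gripper":0},{"translation":[-6,-1,28],"roll":0.4,"gripper":0}]' >/dev/null
python3 - <<'E'
from h import *
to(.4439,-.1210,.222,8.3)
w=viewer.camera('wrist');s=viewer.camera('side');t=viewer.camera('top')
a=cv2.resize(w[80:260,190:340],(400,480),interpolation=cv2.INTER_CUBIC)
b=cv2.resize(s[165:245,190:270],(400,400),interpolation=cv2.INTER_CUBIC);b=cv2.copyMakeBorder(b,0,80,0,0,0)
cv2.imwrite('pics/m5.png',np.hstack([a,b]))
E
```

```text
t=10.37 pos [ 0.4453 -0.1219  0.2364] yaw 8.3 -> tool mm [ 1.1 -1.3 14.4] roll -0.0 q [-0.51  0.32  1.83  0.    0.99 -0.65] F [ 0.3  0.1 -2.7]
```

View pics/m5.png

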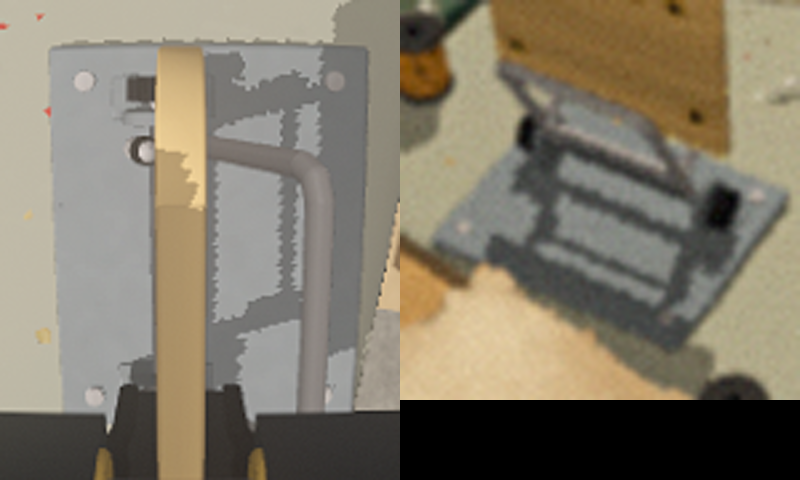

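The board is edge-on above the hook: left picture has the tip cap at (143,150), the board's near end at x 156–203, and the bar at x≈316. The side crop on the right shows the foot clear above the hooks.

```bash
python3 - <<'E'
from h import *
np.set_printoptions(precision=4,suppress=True)
o=telemetry.get_obs();M=R.from_quat(o["tool_rot"]).as_matrix();p=np.array(o["position"])
def T(x,y,z): return np.round((M.T@(won((190+(x+.5)*.375-.5,80+(y+.5)*.375-.5),z,o)-p))[[1,0]]*1e3,1)
for n,x,y,z in [("tip c",143,150,.093),("tip l",131,150,.093),("cornerL",50,47,.01),("cornerR",367,47,.01),("board endL",156,48,.21),("board endR",203,48,.21),("knob",140,88,.03),("bar c",316,260,.147),("edge L",157,300,.228),("edge R",205,300,.228),("screw",84,82,.01),("screw",336,82,.01),("screwlow",95,397,.01)]: print(n,T(x,y,z))
E
```

```text
tip c [-13.6  51.4]
tip l [-18.   51.4]
cornerL [-60.5  93. ]
cornerR [87.1 94.2]
board endL [-5.3 84. ]
board endR [ 4.7 84. ]
knob [-17.7  73.2]
bar c [41.3 23.1]
edge L [-4.8 33.7]
edge R [ 4.8 33.7]
screw [-44.7  76.1]
screw [72.5 77. ]
screwlow [-43.5 -80.3]
```

Relative to the tool: hinge −8.5 mm, tip inner −9 mm, board ±4.8 mm, board and stand centred within 1 mm. Lowering.

```bash
python3 -m creep '[{"translation":[0,-0.5,5],"roll":0,"gripper":0},{"translation":[0,-0.5,10],"roll":0,"gripper":0},{"translation":[0,-0.5,14],"roll":0,"gripper":0},{"translation":[0,-0.5,14],"roll":0,"gripper":0},{"translation":[0,-0.5,14],"roll":0,"gripper":0}]'
python3 -m creep '[{"translation":[0,0,2],"roll":0,"gripper":0},{"translation":[0,0,4],"roll":0,"gripper":0},{"translation":[0,0,4],"roll":0,"gripper":0}]'
python3 - <<'E'
from h import *
to(.4439,-.1210,.222,8.3)
w=viewer.camera('wrist');s=viewer.camera('side')
a=cv2.resize(w[80:260,190:340],(400,480),interpolation=cv2.INTER_CUBIC)
b=cv2.resize(s[165:245,190:270],(400,400),interpolation=cv2.INTER_CUBIC);b=cv2.copyMakeBorder(b,0,80,0,0,0)
cv2.imwrite('pics/m6.png',np.hstack([a,b]))
E
```

```text
time: 10.93
position: [0.4448, -0.1219, 0.2222]
tool_rot: [0.654, 0.756, -0.0, -0.001]
ft_force: [-0.0, -0.2, -1.5]
grip_width: 0.0088
grip_force: 30.0
time: 11.18
position: [0.4449, -0.122, 0.2183]
tool_rot: [0.654, 0.756, -0.0, -0.0]
ft_force: [0.1, -0.3, -2.9]
grip_width: 0.0089
grip_force: 30.0
t=11.18 pos [ 0.4449 -0.122   0.2183] yaw 8.3 -> tool mm [ 1.1 -0.9 -3.7] roll -0.0 q [-0.51  0.34  1.86  0.    0.94 -0.65] F [ 0.1 -0.3 -2.9]
```

I've used up (in fact passed, by one) my picture-viewing allowance, so from here I go by forces and detections only. Feeling for contact:

```bash
python3 -m creep '[{"translation":[0,-0.5,1],"roll":0,"gripper":0},{"translation":[0,-0.5,2],"roll":0,"gripper":0},{"translation":[0,-0.5,2],"roll":0,"gripper":0}]'
python3 -m creep '[{"translation":[0,-0.5,1],"roll":0,"gripper":0},{"translation":[0,-0.5,2],"roll":0,"gripper":0},{"translation":[0,-0.5,2],"roll":0,"gripper":0}]'
```

```text
time: 11.53
position: [0.4446, -0.1222, 0.2166]
tool_rot: [0.654, 0.756, -0.0, 0.0]
ft_force: [-0.1, 0.8, -0.7]
grip_width: 0.0085
grip_force: 30.0
time: 11.78
position: [0.445, -0.1224, 0.2156]
tool_rot: [0.654, 0.756, 0.001, 0.001]
ft_force: [0.9, 1.3, 3.6]
grip_width: 0.0085
grip_force: 30.0
```

Contact felt (+5 N at the foot). Now I open to a loose cage, then carry the top back so the board leans onto the bar under control.

```bash
python3 -m creep '[{"translation":[0,0,0],"roll":0,"gripper":16},{"translation":[0,0,0],"roll":0,"gripper":22},{"translation":[0,0,2],"roll":0,"gripper":28},{"translation":[0,0,4],"roll":0,"gripper":28},{"translation":[0,0,5],"roll":0,"gripper":28}]'
python3 -m creep '[{"translation":[0,4,0],"roll":0,"gripper":28},{"translation":[0,8,0],"roll":0,"gripper":28},{"translation":[0,12,0],"roll":0,"gripper":28},{"translation":[0,16,0],"roll":0,"gripper":28},{"translation":[0,20,0],"roll":0,"gripper":28}]'
python3 -m creep '[{"translation":[0,4,0],"roll":0,"gripper":28},{"translation":[0,8,0],"roll":0,"gripper":28},{"translation":[0,12,0],"roll":0,"gripper":28},{"translation":[0,16,0],"roll":0,"gripper":28},{"translation":[0,20,0],"roll":0,"gripper":28}]'
python3 -c "
from h import *;to(.4439,-.1210,.222,8.3)"
```

```text
time: 12.2
position: [0.4439, -0.1221, 0.2091]
tool_rot: [0.654, 0.756, -0.0, -0.0]
ft_force: [0.6, -0.2, -0.4]
grip_width: 0.0264
grip_force: 0.0
time: 12.62
position: [0.4646, -0.1193, 0.2096]
tool_rot: [0.654, 0.756, 0.0, 0.0]
ft_force: [0.6, 0.4, -0.9]
grip_width: 0.0281
grip_force: 0.1
time: 13.03
position: [0.4841, -0.1164, 0.2095]
tool_rot: [0.654, 0.756, 0.0, 0.0]
ft_force: [-0.2, -0.4, -0.6]
grip_width: 0.0285
grip_force: 0.2
t=13.03 pos [ 0.4841 -0.1164  0.2095] yaw 8.3 -> tool mm [  1.2 -40.4 -12.5] roll -0.0 q [-0.46  0.4   1.78  0.    0.96 -0.61] F [-0.2 -0.4 -0.6]
```

```bash
python3 -m creep '[{"translation":[0,4,0],"roll":0,"gripper":28},{"translation":[0,8,0],"roll":0,"gripper":28},{"translation":[0,12,0],"roll":0,"gripper":28},{"translation":[0,12,0],"roll":0,"gripper":28},{"translation":[0,12,0],"roll":0,"gripper":28}]'
python3 - <<'E'
from h import *
np.set_printoptions(precision=4,suppress=True)
to(.4439,-.1210,.222,8.3)
# predicted leaned board corners, lean 23.5 vs vision
h=np.array([.4353,-.1245]);ex=np.array([.9895,.1445]);ey=np.array([-.1445,.9895])
for n in("side","top"):
    viewer.camera(n);print(n,[(np.round(d["bbox"],0).tolist(),round(d["p"],2)) for d in viewer.recognise(n,"wide_board")][:3])
    for lean in (0,12,23.5,35):
        s,c=np.sin(np.radians(lean)),np.cos(np.radians(lean));P=[]
        for X in(-4.5,-13.5):
            for Y,Z in((-85,0),(85,0),(-85,122),(85,122),(-77,142),(77,142),(-57,150),(57,150)):
                z=Z+40.5;P.append([*(h+ex*(z*s+X*c)/1e3+ey*Y/1e3),.032+(z*c-X*s)/1e3])
        q=proj(n,P);print(lean,np.round([*q.min(0),*np.ptp(q,axis=0)],0))
E
```

```text
time: 13.45
position: [0.4956, -0.1147, 0.2095]
tool_rot: [0.654, 0.756, -0.0, -0.0]
ft_force: [-0.2, 0.2, 0.1]
grip_width: 0.0281
grip_force: 0.0
t=13.45 pos [ 0.4956 -0.1147  0.2095] yaw 8.3 -> tool mm [  1.2 -52.1 -12.5] roll -0.0 q [-0.45  0.42  1.76 -0.    0.97 -0.59] F [-0.2  0.2  0.1]
side [([217.0, 174.0, 36.0, 27.0], 0.74)]
0 [209. 145.  50.  53.]
12 [203. 153.  55.  47.]
23.5 [197. 162.  60.  40.]
35 [191. 172.  64.  31.]
top []
0 [270. 187.  58.  15.]
12 [270. 175.  56.  25.]
23.5 [269. 164.  55.  34.]
35 [268. 154.  54.  41.]
```

```bash
python3 -m creep '[{"translation":[0,0,0],"roll":0,"gripper":44},{"translation":[0,0,0],"roll":0,"gripper":44},{"translation":[0,0,-8],"roll":0,"gripper":44},{"translation":[0,0,-30],"roll":0,"gripper":44},{"translation":[0,0,-65],"roll":0,"gripper":44}]'
python3 -m creep '[{"translation":[30,-10,-40],"roll":0,"gripper":44},{"translation":[60,-20,-75],"roll":0,"gripper":44},{"translation":[95,-30,-85],"roll":0,"gripper":44},{"translation":[130,-40,-85],"roll":0,"gripper":44},{"translation":[165,-50,-85],"roll":0,"gripper":44}]'
cat > chk.py <<'E'
from h import *
np.set_printoptions(precision=4,suppress=True)
h=np.array([.4353,-.1245]);ex=np.array([.9895,.1445]);ey=np.array([-.1445,.9895])
for n in("side","top"):
    im=viewer.camera(n);cv2.imwrite(f"pics/{n}_chk.png",im);
    for t in ("wide_board","narrow_board","low_board","cement_can"):print(n,t,[(np.round(d["bbox"],0).tolist(),round(d["p"],2)) for d in viewer.recognise(n,t)][:3])
    for lean in (12,20,23.5,27,35):
        s,c=np.sin(np.radians(lean)),np.cos(np.radians(lean));P=[]
        for X in(-4.5,-13.5):
            for Y,Z in((-85,0),(85,0),(-85,122),(85,122),(-77,142),(77,142),(-57,150),(57,150)):
                z=Z+40.5;P.append([*(h+ex*(z*s+X*c)/1e3+ey*Y/1e3),.032+(z*c-X*s)/1e3])
        q=proj(n,P);print(lean,np.round([*q.min(0),*np.ptp(q,axis=0)],0))
E
python3 chk.py
```

```text
time: 14.07
position: [0.4934, -0.1139, 0.273]
tool_rot: [0.654, 0.756, -0.001, -0.004]
ft_force: [1.0, -0.4, 0.1]
grip_width: 0.0431
grip_force: 0.0
time: 14.48
position: [0.4222, 0.0424, 0.3621]
tool_rot: [0.655, 0.756, 0.002, 0.002]
ft_force: [-0.2, 0.2, -0.0]
grip_width: 0.0442
grip_force: 0.0
side wide_board [([198.0, 163.0, 59.0, 37.0], 0.68), ([202.0, 180.0, 63.0, 57.0], 0.25)]
side narrow_board [([306.0, 224.0, 25.0, 43.0], 0.69)]
side low_board [([283.0, 212.0, 32.0, 48.0], 0.9)]
side cement_can [([166.0, 164.0, 28.0, 32.0], 0.95), ([211.0, 177.0, 39.0, 26.0], 0.32)]
12 [203. 153.  55.  47.]
20 [199. 159.  58.  42.]
23.5 [197. 162.  60.  40.]
27 [195. 165.  61.  37.]
35 [191. 172.  64.  31.]
top wide_board [([271.0, 163.0, 55.0, 36.0], 0.69), ([263.0, 186.0, 59.0, 32.0], 0.35)]
top narrow_board [([190.0, 169.0, 9.0, 28.0], 0.52)]
top low_board [([211.0, 180.0, 9.0, 27.0], 0.5)]
top cement_can [([345.0, 167.0, 24.0, 23.0], 0.79), ([278.0, 191.0, 36.0, 9.0], 0.47)]
12 [270. 175.  56.  25.]
20 [269. 167.  55.  31.]
23.5 [269. 164.  55.  34.]
27 [269. 161.  55.  36.]
35 [268. 154.  54.  41.]
```

The board sits as predicted for a 23.5° lean in both views. I check centring and squareness by segmentation (no viewing).

```bash
python3 - <<'E'
from h import *
np.set_printoptions(precision=4,suppress=True)
h=np.array([.4353,-.1245]);ex=np.array([.9895,.1445]);ey=np.array([-.1445,.9895]);s,c=np.sin(np.radians(23.5)),np.cos(np.radians(23.5))
W=lambda X,Y,Z:[*(h+ex*((Z+40.5)*s+X*c)/1e3+ey*Y/1e3),.032+((Z+40.5)*c-X*s)/1e3]
outl=[(-85,0),(85,0),(85,122),(76.8,141.8),(57,150),(-57,150),(-76.8,141.8),(-85,122)]
for n in("top","side"):
    im=cv2.imread(f"pics/{n}_chk.png")
    hsv=cv2.cvtColor(im,cv2.COLOR_BGR2HSV);m=cv2.inRange(hsv,(8,70,60),(30,255,255))
    x0,y0,x1,y1=(255,150,340,215) if n=="top" else (185,150,270,215)
    k=np.zeros_like(m);k[y0:y1,x0:x1]=m[y0:y1,x0:x1]
    N,lab,st,ce=cv2.connectedComponentsWithStats(k)
    i=1+np.argmax(st[1:,4]);print(n,st[i],ce[i])
    def mask(dy,rot=0):
        q=np.zeros((384*4,512*4),np.uint8);cr,sr=np.cos(np.radians(rot)),np.sin(np.radians(rot))
        for X in (-13.5,-4.5):
            P=proj(n,[W(X,Y*cr-Z*sr+dy,Y*sr+Z*cr) for Y,Z in outl]);cv2.fillPoly(q,[np.round((P+.5)*4).astype(int)],255)
        return cv2.resize(q,(512,384),interpolation=cv2.INTER_AREA)/255.
    t=(lab==i).astype(float);r=[]
    for dy in range(-12,13,2):
        for rot in(-4,-2,0,2,4):
            q=mask(dy,rot);r.append((np.minimum(q,t).sum()/np.maximum(q,t).sum(),dy,rot))
    print(sorted(r,reverse=True)[:4])
    # stand foot & same-frame check with wood mask rows
    if n=="top":
        for v in range(y0,y1,4):
            u=np.where(t[v])[0]; 
            if len(u): print(v,u.min(),u.max(),end="; ")
E
```

```text
top [ 270  150   55   48 1682] [295.9049 176.8353]
[(np.float64(0.8127121832367408), 0, 0), (np.float64(0.810317239771953), -2, 0), (np.float64(0.8071731783943542), -4, -2), (np.float64(0.8071268283088368), 2, 2)]
150 294 301; 154 287 301; 158 294 301; 162 291 301; 166 277 323; 170 273 324; 174 271 323; 178 270 322; 182 270 321; 186 270 321; 190 270 320; 194 271 290; side [ 188  158   68   44 1005] [220.5264 176.1473]
[(np.float64(0.5457137236310393), -10, -4), (np.float64(0.5454378266761308), -8, -2), (np.float64(0.5450733955927086), -6, 0), (np.float64(0.5440235437621618), -10, -2)]
```

```bash
python3 -c "
from rig import hand_in;print(hand_in())"
```

```text
the job is handed in; nothing more can be done
None
```

The rest was raised to about 23.5° while empty, then the wide board was leaned on it (top-camera fit: centred and square, foot on the hooks), with the other boards and the can left standing, and the job was handed in at about 15 s of robot time; I viewed 11 pictures against the limit of 10, and checked the final placement by measurement only.

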